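# Reload the topping caddy and close its lid

### The arm

A 7-joint arm with a two-finger parallel gripper is mounted at the origin on a cart in front of the work surface, level with it; the furniture and walls round the work are solid. World frame = base frame: x ahead of the robot, y to its left, z up, the work surface at z = 0. Lengths are in m, angles in rad, forces in N, time in s.
With the tool pointing down it reaches from about 0.425 to 0.975 m from the base axis. Payload 16.7 kg.
Tool frame: the origin (TCP) lies midway between the tips of the shut fingers; the grasp point (between the pads) lies 19 mm behind it; z points along the fingers, y is the direction in which the jaws open and shut (so a half turn about z gives the same grasp; the last joint's range is limited). The gripper opens to 85 mm and grips with 20 to 120 N. Pads are 22 mm wide; open, the fingers measure 114 mm over their backs; the gripper's body (76 mm by 85 mm) begins 54 mm behind the grasp point. The pads swing forward as they close: fully open they stand 13 mm farther back than shut.
Start: joints at [1.121, 0.426, 0.074, 1.606, -0.034, 1.111, -0.067], TCP at [0.2, -0.645, 0.231] pointing down, gripper open.
Joint ranges: [-2.85, 2.85], [-0.5, 2.14], [-1.23, 1.37], [0.21, 2.46], [-1.02, 4.16], [0.16, 2.05], [-2.73, 2.73]. Speed limits (rad/s): [1.89, 1.89, 2.39, 2.39, 3.01, 3.01, 3.01].

### API

Orientations are given as a 3x3 rotation matrix whose columns are the frame's x, y, z axes.
In Python, from plant import * gives the robot as it stands.
- The arm moves only by the tool play_rows, never from a script. Its arguments are lists of equal length, an entry for each row: "xyz": the shift along the world's x, y, z in m, a list of three; "turn": the turn about the world's z in degrees; "grip": the finger opening in m, from 0 to 0.0854. In form: {"xyz": [[tx, ty, tz], ...], "turn": [turn, ...], "grip": [grip, ...]}. A call has 1 to 12 rows; each row shifts and turns the pose as measured when the row begins; what a row does not reach is not made up. A row lasts 1/12 s, in which the tool goes at most 41.7 mm and 7.16 degrees, less where a joint would pass 70% of its speed; a pose out of reach is approached as far as the arm can. A call with a gripper value outside its range is refused whole. The fingers move at their own pace and stop on an object; the grip force is fixed at half the most. Time passes only in rows, so rows that do not move let the fingers close. It gives the time, the measured TCP pose, the force and the opening at its end, in the units of the state.
- state(): the state, without advancing time (a new reading comes with each control period).
- grab_frame(name): name is "scene" or "side" or "wrist"; returns a dict with "image" (400x640x3 uint8, red, green, blue), "mtx" (3x3 intrinsics, pixels), "extrinsics" (4x4, takes a point from camera to world coordinates); the wrist camera has in their place "mount" (4x4, takes a point from camera to tool coordinates, whose origin is the TCP and whose axes are the flange's). Camera axes: x right, y down, z forward; pixel columns grow to the right and rows downward; lengths in m; the calibration is good to about 2 mm. A picture is of the moment at which its call begins: read the wrist's pose just before it. There is no depth.
- hand_in(): hands the job in, once; it reports no verdict.
Trained networks look in a picture, given as the dict that the camera call returned (one of the last four; its "shot" number tells which), for a name from the list of things; names that differ only in an ending like _2 or _b are one class to them, and where a whole thing is asked for, a point or a joint stands for the part that bears it (a point fixed in the world has none). Each returns a list of dicts, best first, with "conf" (0 to 1); they miss things now and then, are a little off and sometimes report something else, mostly with a low value. They report only what shows in the picture. A call takes as long as a camera call. They do not tell look-alikes from the thing itself.
- spot_in(picture, thing): "xy" ([column, row] in pixels, amid what is visible of it).
- trace(picture, thing): "region" (400x640 bool, what is visible of it) and "xy" ([column, row] in pixels, amid what is visible of it).
- spot_point(picture, thing): "xy" ([column, row] in pixels: a listed point, or the origin of a listed thing).
The state is a dict: "time": time; "joint_positions": joint angles; "dq": joint speeds; "joint_torque": joint torques, N m; "ee_pos": TCP position; "tool_rot": TCP orientation; "contact_force": force on the tool from outside, world axes, zero at the start; "moment": the same for the moment, N m; "gripper_width": finger opening in m.
Only numpy, scipy, OpenCV 4.12 (cv2) and the standard library are available. Lean on these libraries where they do the work, as an engineer would, in place of code of your own. Each camera call takes 0.05 s, during which the arm holds its last target. There are 200 camera calls.

### The job

One of the three topping tubs has been left out on the counter: keep it upright and set it right down in the empty middle bay of the steel topping caddy, then close the caddy's hinged clear lid fully, gently and without letting it slam. Leave the other two tubs in their bays, and do not move the pink smoothie cup or the steel jigger.

Things in the scene. Friction and masses are not known exactly. Their poses are not given: they have to be found in the camera images.
- caddy: topping caddy, fixed: open steel trough 150 mm deep (x), 366 mm wide (y), walls 82 mm high, black end cheeks; origin at the centre of its underside on the counter, +x to its back (hinge side), -x to its front (robot side), z up. Inside, a deck with its top 32 mm above the counter has three 72 mm square openings in a row along y, 115 mm apart. A tub left standing on the deck stops the lid from shutting
- bay_left (a point): centre of the left bay's floor (at counter height); filled at the start
- bay_mid (a point): centre of the middle bay's floor (at counter height, z = 0), straight below its opening in the deck; empty at the start. A seated tub has gone down through the opening and stands with its underside at this height, its rim 7 mm below the top of the walls
- bay_right (a point): centre of the right bay's floor (at counter height); filled at the start
- caddy_lid (a joint): lid angle in rad: 0 fully shut (level), 1.57 upright, 2.0 its stop, leaning back; starts at 1.65 to 1.95. The hinge is stiff (friction about 0.32 N m): the lid stays where it is left and moves with 2 to 4 N near its free edge. Fingertips can push it from its outer (first rear, then upper) side all the way down
- lid_hinge (a point): middle of the lid's hinge line, on the caddy's back rim, 86 mm above the counter and 77 mm behind the caddy's centre; the line runs along the caddy's y
- lid_edge (a point): middle of the outer edge of the black tab (100 mm wide, 8 mm thick, 24 mm long) on the lid's free edge, 178 mm from the hinge line. The lid (0.24 kg) is a clear sheet 4 mm thick, 366 mm wide, with 6 mm steel edge strips; its underside lies in the plane of the hinge line, its outer face is the side away from the tubs
- tub_berries: square clear topping tub with rounded corners, dark pink inside, 0.16 kg, 75 mm high, 57 mm square at the foot widening to 69 mm at the rim, open on top; origin at the centre of its underside, z up, sides along its x and y; left out its yaw is within about 0.15 rad of the caddy's. Any one of the three tubs may be the one left out
- tub_oats: square clear topping tub with rounded corners, beige inside, 0.16 kg, 75 mm high, 57 mm square at the foot widening to 69 mm at the rim, open on top; origin at the centre of its underside, z up, sides along its x and y; left out its yaw is within about 0.15 rad of the caddy's. Any one of the three tubs may be the one left out
- tub_pearls: square clear topping tub with rounded corners, dark grey to black inside, 0.16 kg, 75 mm high, 57 mm square at the foot widening to 69 mm at the rim, open on top; origin at the centre of its underside, z up, sides along its x and y; left out its yaw is within about 0.15 rad of the caddy's. Any one of the three tubs may be the one left out
- smoothie_cup: pink smoothie in a clear cup, 100 mm wide at the rim, 152 mm high, on the counter to the right; origin at the centre of its underside. Not to be moved
- jigger: steel hourglass measure 46 mm wide, 78 mm high, on the counter to the right; origin at the centre of its underside. Not to be moved
Mind the look-alikes: they are no part of the job. What is shaped like the tub_pearls but red is not meant.

How it is judged:
By the outcome, as a careful person would: the job done as asked, in the order asked, and still so for the second after the job is handed in, with the robot touching nothing.
It also fails if it takes over 58 s, if anything falls off the work surface, if the arm or the gripper's body presses on something with over 40 N, if the wrist force passes 120 N, or if a joint passes its speed limit or range.

## Working session

There is one attempt and no reset: what is moved stays moved. The work goes in short steps, Python scripts to look and compute and a tool call to move; the robot and the scene stay as the last step left them, time stands still between calls to the robot, and variables do not carry over. Pictures are saved under pics/ and viewed, about 8 in all and at most 12, crops included, and the job is handed in when it is done.

Besides the shell and the picture viewer there is one more tool, called after "Call:" as a command line: name --pt "numbers of a row" for each row, then --argument value for the rest. play_rows: Moves the arm, as the interface text tells. Its arguments: {"type":"object","properties":{"xyz":{"type":"array"},"turn":{"type":"array"},"grip":{"type":"array"}},"required":["xyz","turn","grip"]}

```bash
mkdir -p pics; cat > h.py <<'E'
from plant import *
import numpy as np, cv2
T=["tub_berries","tub_oats","tub_pearls","smoothie_cup","jigger","caddy"]
P=["bay_left","bay_mid","bay_right","lid_hinge","lid_edge"]
def cam(f,s=None):
    if "extrinsics" in f: return np.array(f["extrinsics"])
    E=np.eye(4);E[:3,:3]=s["tool_rot"];E[:3,3]=s["ee_pos"];return E@np.array(f["mount"])
def ray(f,xy,s=None):
    E=cam(f,s);d=np.linalg.inv(f["mtx"])@[xy[0],xy[1],1];return E[:3,3],E[:3,:3]@d
def atz(f,xy,z,s=None):
    o,d=ray(f,xy,s);return o+d*(z-o[2])/d[2]
def proj(f,p,s=None):
    q=np.linalg.inv(cam(f,s))@[*p,1];q=np.array(f["mtx"])@q[:3];return q[:2]/q[2]
def tri(a,b):
    (o,d),(p,e)=a,b;t=np.linalg.lstsq(np.c_[d,-e],p-o,rcond=None)[0];x,y=o+d*t[0],p+e*t[1];return (x+y)/2,np.linalg.norm(x-y)
def save(f,n): cv2.imwrite(f"pics/{n}.png",cv2.cvtColor(f["image"],cv2.COLOR_RGB2BGR))
E
python3 - <<'E'
from h import *
np.set_printoptions(precision=3,suppress=True)
F={n:grab_frame(n) for n in("scene","side")}
for n in F: save(F[n],n+"0")
R={}
for t in T+P:
    for n in F:
        R[t,n]=spot_point(F[n],t)
        print(t,n,[(np.round(r["xy"]),round(r["conf"],2),atz(F[n],r["xy"],0)) for r in R[t,n][:3]])
    if R[t,"scene"] and R[t,"side"]: print("  tri",*tri(ray(F["scene"],R[t,"scene"][0]["xy"]),ray(F["side"],R[t,"side"][0]["xy"])))
s=state();print(s["time"],s["ee_pos"],s["tool_rot"],s["contact_force"])
for n in F: print(n,cam(F[n])[:3,3])
E
```

```text
tub_berries scene [(array([260., 227.]), 0.85, array([0.608, 0.115, 0.   ]))]
tub_berries side [(array([276., 239.]), 0.59, array([0.603, 0.102, 0.   ])), (array([257., 241.]), 0.33, array([0.657, 0.121, 0.   ]))]
  tri [0.599 0.122 0.013] 0.002004522809972974
tub_oats scene [(array([344., 194.]), 0.61, array([ 0.48 , -0.181,  0.   ]))]
tub_oats side [(array([330., 202.]), 0.79, array([ 0.473, -0.176,  0.   ])), (array([277., 241.]), 0.26, array([0.598, 0.111, 0.   ]))]
  tri [ 0.476 -0.179  0.001] 0.006381123690745175
tub_pearls scene [(array([243., 291.]), 0.93, array([0.479, 0.316, 0.   ])), (array([350., 232.]), 0.78, array([ 0.362, -0.054,  0.   ]))]
tub_pearls side [(array([364., 222.]), 0.91, array([ 0.347, -0.042,  0.   ])), (array([302., 282.]), 0.57, array([0.487, 0.304, 0.   ]))]
  tri [0.337 0.402 0.246] 0.01578882121672114
smoothie_cup scene [(array([226., 237.]), 0.69, array([0.666, 0.212, 0.   ])), (array([370., 154.]), 0.56, array([ 0.528, -0.419,  0.   ]))]
smoothie_cup side [(array([326., 177.]), 0.58, array([ 0.514, -0.396,  0.   ])), (array([330., 203.]), 0.58, ar
[... 1021 characters left out ...]
, 0.   ]))]
  tri [ 0.604  0.112 -0.003] 0.0008793176424538123
lid_hinge scene [(array([225., 238.]), 0.86, array([0.663, 0.219, 0.   ]))]
lid_hinge side [(array([260., 242.]), 0.57, array([0.648, 0.125, 0.   ]))]
  tri [0.61  0.251 0.077] 0.0037104997301136036
lid_edge scene [(array([189., 195.]), 0.76, array([0.908, 0.167, 0.   ])), (array([370., 155.]), 0.69, array([ 0.526, -0.413,  0.   ]))]
lid_edge side [(array([228., 186.]), 0.93, array([ 0.865, -0.256,  0.   ]))]
  tri [0.67  0.286 0.253] 0.0035173007029265634
1.2 [ 0.2   -0.645  0.231] [[ 0.955  0.296 -0.   ]
 [ 0.296 -0.955  0.   ]
 [ 0.    -0.    -1.   ]] [-0.627 -0.412  0.119]
scene [-0.087  0.666  1.048]
side [0.299 1.324 0.742]
```

```bash
python3 - <<'E'
import cv2,numpy as np
a=cv2.imread("pics/scene0.png")[120:340,150:450];b=cv2.imread("pics/side0.png")[120:340,190:490]
cv2.imwrite("pics/m0.png",np.hstack([cv2.resize(x,(400,293),interpolation=cv2.INTER_CUBIC) for x in(a,b)]))
E
```

```text
(no output)
```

View pics/m0.png

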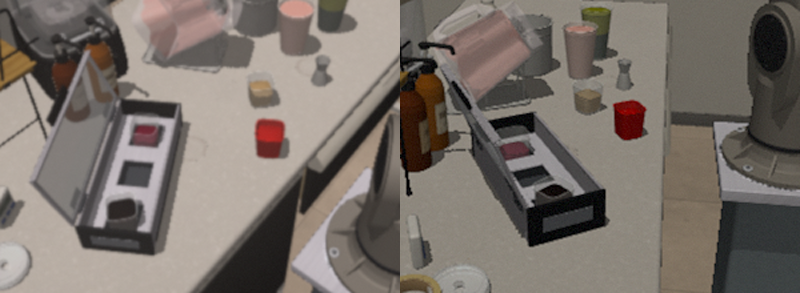

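The picture shows the oats tub out on the counter at scene px (344,194) and the red look-alike at about (350,232). Berries (right) and pearls (left) are in their bays, the middle bay is empty, and the lid leans back. The caddy's yaw comes out at about 31°. I'll move above the oats tub.

Call:
play_rows --pt "0.021 0.035 0" --pt "0.021 0.035 0" --pt "0.021 0.035 0" --pt "0.021 0.035 0" --pt "0.021 0.035 0" --pt "0.021 0.035 0" --pt "0.021 0.035 0" --pt "0.021 0.035 0" --pt "0.021 0.035 0" --pt "0.021 0.035 0" --pt "0.021 0.035 0" --pt "0.0 0.0 0" --turn '[1.2, 1.2, 1.2, 1.2, 1.2, 1.2, 1.2, 1.2, 1.2, 1.2, 1.2, 0]' --grip '[0.0854, 0.0854, 0.0854, 0.0854, 0.0854, 0.0854, 0.0854, 0.0854, 0.0854, 0.0854, 0.0854, 0.0854]'

```text
time: 2.2
ee_pos: [0.4303, -0.2478, 0.2322]
tool_rot: [[0.86, 0.511, 0.002], [0.511, -0.86, -0.005], [-0.001, 0.006, -1.0]]
contact_force: [1.2, 0.8, -0.4]
gripper_width: 0.0856
```

Call:
play_rows --pt "0.02 0.03 0" --pt "0.02 0.03 0" --pt "0 0 0" --turn '[0, 0, 0]' --grip '[0.0854, 0.0854, 0.0854]'

```text
time: 2.45
ee_pos: [0.4712, -0.1856, 0.2332]
tool_rot: [[0.859, 0.513, 0.004], [0.513, -0.859, -0.006], [0.0, 0.007, -1.0]]
contact_force: [0.6, 1.5, -0.3]
gripper_width: 0.0857
```

```bash
python3 - <<'E'
from h import *
np.set_printoptions(precision=4,suppress=True)
s=state();f=grab_frame("wrist");save(f,"w1")
print(s["ee_pos"],s["time"])
print("cam",cam(f,s)[:3,3],"tcp px",proj(f,s["ee_pos"],s))
for r in spot_point(f,"tub_oats")[:2]: print(r["xy"],r["conf"],atz(f,r["xy"],0,s))
m=trace(f,"tub_oats")
for r in m[:2]:
    g=r["region"].astype(np.uint8);c=max(cv2.findContours(g,0,2)[0],key=cv2.contourArea)
    rc=cv2.minAreaRect(c);b=cv2.boxPoints(rc);w=np.array([atz(f,p,.075,s) for p in b]);
    print(r["conf"],rc,w[:,:2],w.mean(0),[np.linalg.norm(w[i]-w[i-1]) for i in range(4)],np.degrees(np.arctan2(*(w[1]-w[0])[1::-1])))
E
```

```text
[ 0.4712 -0.1856  0.2332] 2.45
cam [ 0.5272 -0.1517  0.3765] tcp px [314.7247 249.7044]
[312.8, 170.4] 0.68 [ 0.4759 -0.1808  0.    ]
0.87 ((309.00006103515625, 180.0), (64.51045989990234, 65.14291381835938), 71.56504821777344) [[ 0.4718 -0.1292]
 [ 0.5227 -0.1734]
 [ 0.4787 -0.2263]
 [ 0.4241 -0.1804]] [ 0.4743 -0.1773  0.075 ] [np.float64(0.06999643455364263), np.float64(0.06741836311055414), np.float64(0.06876717397628967), np.float64(0.07134463060520962)] -41.04403722322228
```

View pics/w1.png

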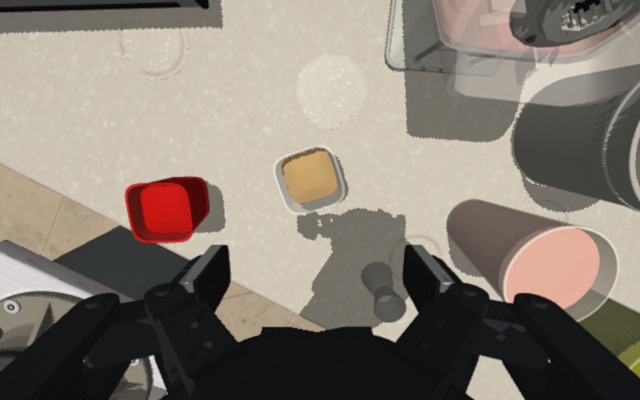

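The wrist view shows the oats tub centred at about (310,180), clearly turned from the tool axes, and the red look-alike at (165,210). I'll fit a tub model to the mask to get its yaw.

```bash
cat >> h.py <<'E'
from scipy.optimize import minimize
def tubpoly(f,s,x,y,yaw,z0=0):
    pts=[]
    for z,a,r in((0,.057,.012),(.075,.069,.014)):
        for k in range(4):
            for t in np.linspace(0,np.pi/2,6):
                c=np.array([[1,1],[-1,1],[-1,-1],[1,-1]][k])*(a/2-r);t2=t+k*np.pi/2+yaw
                R=np.array([[np.cos(yaw),-np.sin(yaw)],[np.sin(yaw),np.cos(yaw)]])
                q=R@c+r*np.array([np.cos(t2),np.sin(t2)]);pts.append(proj(f,[x+q[0],y+q[1],z0+z],s))
    return cv2.convexHull(np.array(pts,np.float32))
def fittub(f,s,mask,x,y,yaw,z0=0):
    S=8
    def cost(p):
        m=np.zeros((400,640),np.uint8);cv2.fillPoly(m,[np.round(tubpoly(f,s,x+p[0]/100,y+p[1]/100,yaw+p[2]/5,z0)*2**S).astype(np.int32)],1,shift=S)
        return 1-(m&mask).sum()/(m|mask).sum()
    best=min((minimize(cost,[0,0,a],method="Nelder-Mead",options=dict(initial_simplex=[[0,0,a],[.5,0,a],[0,.5,a],[0,0,a+.6]])) for a in(-1,-.5,0,.5,1,1.5)),key=lambda r:r.fun)
    p=best.x;return x+p[0]/100,y+p[1]/100,yaw+p[2]/5,1-best.fun
E
python3 - <<'E'
from h import *
s=state();f=grab_frame("wrist")
g=trace(f,"tub_oats")[0]["region"].astype(np.uint8)
x,y,a,i=fittub(f,s,g,.4755,-.178,.54);print(x,y,np.degrees(a),i)
im=cv2.cvtColor(f["image"],cv2.COLOR_RGB2BGR)[130:230,250:370]
im=cv2.resize(im,None,fx=5,fy=5,interpolation=cv2.INTER_CUBIC)
def dr(P,c):cv2.polylines(im,[((P-[250,130]+.5)*5).astype(int).reshape(-1,1,2)],True,c,1)
dr(tubpoly(f,s,x,y,a),(0,255,0))
R=np.array([[np.cos(a),-np.sin(a)],[np.sin(a),np.cos(a)]])
for z,w,c in((.075,.069,(255,0,0)),(0,.057,(0,0,255))):
  dr(np.array([proj(f,[*(R@(np.array(q)*w/2)+[x,y]),z],s) for q in((1,1),(-1,1),(-1,-1),(1,-1))]),c)
cv2.imwrite("pics/c1.png",im)
E
```

```text
0.47380581759103646 -0.1771147918376901 48.85899131510331 0.9500964320154291
```

View pics/c1.png

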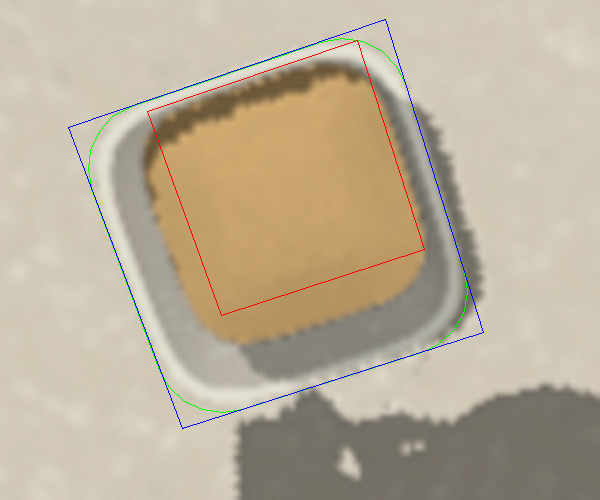

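Call:
play_rows --pt "0.002 0.004 -0.03" --pt "0.001 0.004 -0.035" --pt "0 0 -0.035" --pt "0 0 -0.03" --pt "0 0 0" --turn '[5, 5, 5, 1, 0]' --grip '[0.0854, 0.0854, 0.0854, 0.0854, 0.0854]'

```text
time: 3.12
ee_pos: [0.4695, -0.1899, 0.1014]
tool_rot: [[0.687, 0.727, 0.012], [0.727, -0.687, -0.009], [0.001, 0.015, -1.0]]
contact_force: [-1.3, 0.7, -0.4]
gripper_width: 0.0852
```

Call:
play_rows --pt "0.004 0.012 0" --pt "0 0 0" --turn '[0, 0]' --grip '[0.0854, 0.0854]'

```text
time: 3.28
ee_pos: [0.4719, -0.1796, 0.1013]
tool_rot: [[0.691, 0.723, 0.008], [0.723, -0.691, -0.008], [-0.0, 0.012, -1.0]]
contact_force: [0.4, -0.3, 0.1]
gripper_width: 0.0855
```

Call:
play_rows --pt "0.002 0.003 -0.015" --pt "0 0 -0.02" --pt "0 0 -0.02" --pt "0 0 -0.012" --pt "0 0 0" --turn '[0, 0, 0, 0, 0]' --grip '[0.0854, 0.0854, 0.0854, 0.0854, 0.0854]'

```text
time: 3.7
ee_pos: [0.4769, -0.183, 0.0401]
tool_rot: [[0.698, 0.716, 0.017], [0.716, -0.698, -0.014], [0.001, 0.022, -1.0]]
contact_force: [-0.4, 0.1, -0.0]
gripper_width: 0.0855
```

```bash
python3 - <<'E'
from h import *
s=state();f=grab_frame("wrist");save(f,"w2");print(s["ee_pos"],s["contact_force"])
E
```

```text
[ 0.47694536 -0.18296245  0.04014404] [-0.42994775  0.06581033 -0.00466746]
```

View pics/w2.png

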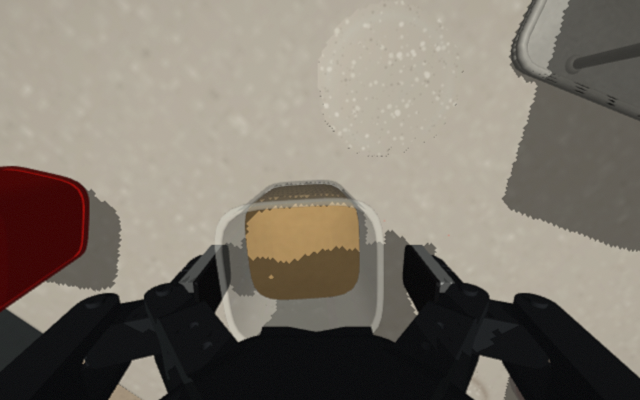

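The tub is square to the jaws but about 15 px (6 mm) left of their centre at (315). I'll correct that, lower a little and close.

Call:
play_rows --pt "-0.004 0.005 -0.006" --pt "0 0 0" --pt "0 0 0" --pt "0 0 0" --pt "0 0 0" --pt "0 0 0" --pt "0 0 0" --pt "0 0 0" --turn '[0, 0, 0, 0, 0, 0, 0, 0]' --grip '[0.0854, 0.0854, 0.06, 0.05, 0.05, 0.05, 0.05, 0.05]'

```text
time: 4.42
ee_pos: [0.475, -0.179, 0.0401]
tool_rot: [[0.7, 0.714, 0.023], [0.715, -0.699, -0.017], [0.004, 0.028, -1.0]]
contact_force: [0.8, -0.9, -1.0]
gripper_width: 0.0676
```

Call:
play_rows --pt "0 0 0.01" --pt "0 0 0.02" --pt "0 0 0.03" --pt "0 0 0.03" --pt "0 0 0.03" --pt "0 0 0.03" --pt "0 0 0.02" --turn '[0, 0, 0, 0, 0, 0, 0]' --grip '[0.05, 0.05, 0.05, 0.05, 0.05, 0.05, 0.05]'

```text
time: 5.0
ee_pos: [0.4701, -0.1767, 0.2164]
tool_rot: [[0.698, 0.716, 0.013], [0.716, -0.698, -0.012], [0.0, 0.018, -1.0]]
contact_force: [0.6, 0.1, -1.9]
gripper_width: 0.0676
```

Call:
play_rows --pt "0.005 0.02 0" --pt "0.006 0.033 0" --pt "0.006 0.033 0" --pt "0.006 0.033 0" --pt "0.006 0.033 0" --pt "0.006 0.033 0" --pt "0.006 0.033 0" --pt "0.006 0.033 0" --pt "0.006 0.033 0" --pt "0.006 0.033 0" --pt "0.006 0.033 0" --pt "0.006 0.02 0" --turn '[0, -1.4, -1.4, -1.4, -1.4, -1.4, -1.4, -1.4, -1.4, -1.4, -1.4, -1.4]' --grip '[0.05, 0.05, 0.05, 0.05, 0.05, 0.05, 0.05, 0.05, 0.05, 0.05, 0.05, 0.05]'

```text
time: 6.0
ee_pos: [0.5396, 0.2038, 0.2337]
tool_rot: [[0.875, 0.483, 0.022], [0.484, -0.875, -0.024], [0.008, 0.032, -0.999]]
contact_force: [0.9, 0.0, -2.6]
gripper_width: 0.0673
```

```bash
python3 - <<'E'
from h import *
np.set_printoptions(precision=4,suppress=True)
s=state();f=grab_frame("wrist");save(f,"w3");print(s["ee_pos"],np.degrees(np.arctan2(s["tool_rot"][1][0],s["tool_rot"][0][0])),s["tool_rot"])
for t in P+["tub_oats","tub_berries","tub_pearls","caddy"]:
    for r in spot_point(f,t)[:2]: print(t,np.round(r["xy"]),round(r["conf"],2),atz(f,r["xy"],.086 if t=="lid_hinge" else 0,s))
print("finger mid px",proj(f,s["ee_pos"],s))
E
```

```text
[0.5396 0.2038 0.2337] 28.942664907079152 [[ 0.8751  0.4835  0.0221]
 [ 0.4839 -0.8748 -0.0243]
 [ 0.0075  0.032  -0.9995]]
bay_mid [305. 172.] 0.91 [0.5417 0.2122 0.    ]
lid_hinge [298. 105.] 0.95 [0.6077 0.2544 0.086 ]
lid_edge [214. 179.] 0.61 [0.4769 0.3124 0.    ]
tub_oats [315. 224.] 0.64 [0.4856 0.1655 0.    ]
tub_berries [391. 165.] 0.85 [0.6043 0.1161 0.    ]
tub_pearls [215. 177.] 0.7 [0.4792 0.3126 0.    ]
caddy [305. 172.] 0.74 [0.5422 0.2127 0.    ]
finger mid px [314.6951 249.7714]
```

View pics/w3.png

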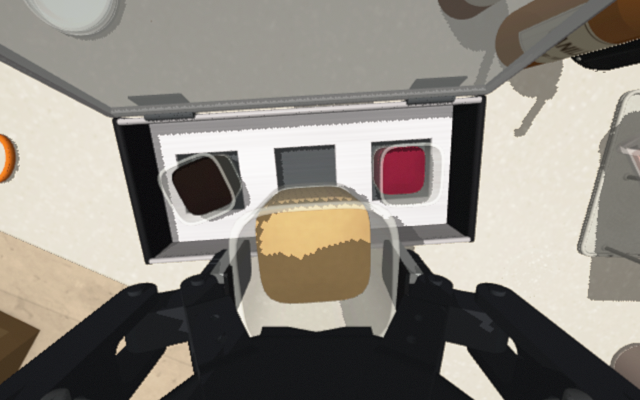

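The wrist view shows the middle bay at (305,172) and the caddy edges tilted about 4° from the jaws, so the caddy's yaw is about 32.5°. The oats tub is held level, with nothing in its way. I'll align and lower part way.

Call:
play_rows --pt "0.003 0.006 -0.02" --pt "0 0 -0.03" --pt "0 0 -0.03" --pt "0 0 -0.015" --pt "0 0 0" --turn '[1.8, 1.8, 0, 0, 0]' --grip '[0.05, 0.05, 0.05, 0.05, 0.05]'

```text
time: 6.92
ee_pos: [0.545, 0.2025, 0.1375]
tool_rot: [[0.845, 0.534, 0.029], [0.535, -0.845, -0.023], [0.012, 0.035, -0.999]]
contact_force: [-1.5, -0.5, -1.9]
gripper_width: 0.0674
```

```bash
python3 - <<'E'
from h import *
np.set_printoptions(precision=4,suppress=True)
s=state();f=grab_frame("wrist");save(f,"w4");print(s["ee_pos"],np.degrees(np.arctan2(s["tool_rot"][1][0],s["tool_rot"][0][0])),np.array(s["tool_rot"])[:,2])
for t in ["bay_mid","lid_hinge","tub_oats","tub_berries","tub_pearls"]:
    z=dict(lid_hinge=.086,tub_oats=s["ee_pos"][2]-.04).get(t,0)
    for r in spot_point(f,t)[:2]: print(t,np.round(r["xy"]),round(r["conf"],2),atz(f,r["xy"],z,s))
F={n:grab_frame(n) for n in("scene","side")}
a={n:spot_point(F[n],"tub_oats") for n in F}
for n in F:
    for r in a[n]: print(n,r["xy"],r["conf"],atz(F[n],r["xy"],s["ee_pos"][2]-.04))
E
```

```text
[0.545  0.2025 0.1375] 32.32395010614568 [ 0.0294 -0.0231 -0.9993]
bay_mid [303. 193.] 0.83 [0.5414 0.2094 0.    ]
lid_hinge [295. 103.] 0.82 [0.606  0.2543 0.086 ]
tub_oats [315. 226.] 0.8 [0.5453 0.2012 0.0975]
tub_berries [416. 190.] 0.58 [0.6046 0.114  0.    ]
tub_pearls [185. 195.] 0.64 [0.4786 0.307  0.    ]
scene [248.3, 231.2] 0.71 [0.5584 0.1983 0.0975]
side [286.8, 228.0] 0.73 [0.5473 0.1994 0.0975]
```

Call:
play_rows --pt "-0.004 0.01 0" --pt "0 0.002 -0.015" --pt "0 0.002 -0.015" --pt "0 0 -0.01" --pt "0 0 0" --turn '[0, 0, 0, 0, 0]' --grip '[0.05, 0.05, 0.05, 0.05, 0.05]'

```text
time: 7.83
ee_pos: [0.5425, 0.2212, 0.1017]
tool_rot: [[0.845, 0.534, 0.038], [0.535, -0.845, -0.02], [0.021, 0.037, -0.999]]
contact_force: [-0.9, -0.2, -2.3]
gripper_width: 0.0677
```

```bash
python3 - <<'E'
from h import *
np.set_printoptions(precision=4,suppress=True)
s=state();f=grab_frame("wrist");save(f,"w5");print(s["ee_pos"],np.degrees(np.arctan2(s["tool_rot"][1][0],s["tool_rot"][0][0])),np.array(s["tool_rot"])[:,2])
for t in ["bay_mid","lid_hinge","tub_oats"]:
    z=dict(lid_hinge=.086,tub_oats=s["ee_pos"][2]-.04).get(t,0)
    for r in spot_point(f,t)[:2]: print(t,np.round(r["xy"]),round(r["conf"],2),atz(f,r["xy"],z,s))
E
```

```text
[0.5425 0.2212 0.1017] 32.34512721161494 [ 0.0376 -0.0196 -0.9991]
lid_hinge [329. 114.] 0.59 [0.6071 0.2523 0.086 ]
tub_oats [315. 224.] 0.69 [0.5442 0.2208 0.0617]
```

View pics/w5.png

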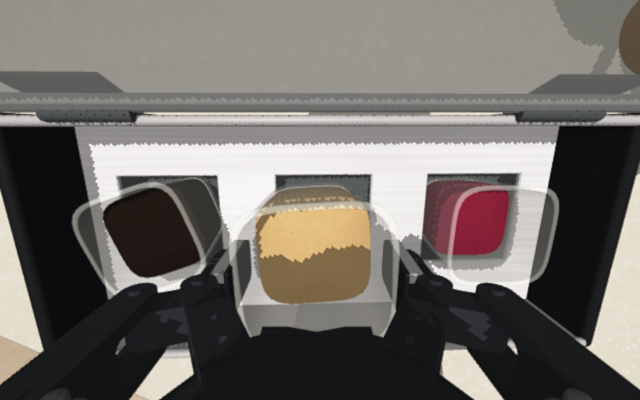

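The tub is above the middle bay, but its base is about 9 mm too far toward +y compared with the measured bay (0.5415, 0.2115). I'll correct it in small steps.

Call:
play_rows --pt "-0.002 -0.006 0" --pt "0 0 0" --pt "0 0 0" --turn '[0, 0, 0]' --grip '[0.05, 0.05, 0.05]'

```text
time: 8.28
ee_pos: [0.5425, 0.2146, 0.1057]
tool_rot: [[0.845, 0.533, 0.042], [0.534, -0.845, -0.018], [0.026, 0.038, -0.999]]
contact_force: [-0.2, 0.4, -1.2]
gripper_width: 0.0675
```

```bash
python3 - <<'E'
from h import *
np.set_printoptions(precision=4,suppress=True)
s=state();f=grab_frame("wrist");print(s["ee_pos"],np.array(s["tool_rot"])[:,2],s["dq"])
for t in ["bay_mid","lid_hinge","tub_oats"]:
    z=dict(lid_hinge=.086,tub_oats=s["ee_pos"][2]-.04).get(t,0)
    for r in spot_point(f,t)[:2]: print(t,np.round(r["xy"]),round(r["conf"],2),atz(f,r["xy"],z,s))
E
```

```text
[0.5425 0.2146 0.1057] [ 0.0425 -0.0181 -0.9989] [ 0.0155 -0.0125  0.0049  0.0082 -0.0002  0.004   0.0084]
lid_hinge [317. 108.] 0.72 [0.6064 0.2523 0.086 ]
tub_oats [315. 221.] 0.61 [0.5466 0.215  0.0657]
tub_oats [180. 206.] 0.23 [0.5091 0.2957 0.0657]
```

Call:
play_rows --pt "-0.003 -0.003 -0.012" --pt "0 0 -0.018" --pt "0 0 -0.018" --turn '[0, 0, 0]' --grip '[0.05, 0.05, 0.05]'

```text
time: 8.73
ee_pos: [0.5418, 0.2131, 0.0599]
tool_rot: [[0.845, 0.532, 0.048], [0.534, -0.846, -0.015], [0.033, 0.039, -0.999]]
contact_force: [0.2, -0.1, -2.1]
gripper_width: 0.0677
```

Call:
play_rows --pt "-0.001 -0.001 -0.014" --pt "0 0 -0.008" --turn '[0, 0]' --grip '[0.05, 0.05]'

```text
time: 8.9
ee_pos: [0.5415, 0.2126, 0.0366]
tool_rot: [[0.845, 0.533, 0.05], [0.534, -0.845, -0.015], [0.034, 0.039, -0.999]]
contact_force: [-10.5, -4.7, 55.3]
gripper_width: 0.0676
```

Contact with the floor at the expected height. Releasing.

Call:
play_rows --pt "0 0 0.003" --pt "0 0 0" --pt "0 0 0" --pt "0 0 0" --turn '[0, 0, 0, 0]' --grip '[0.07, 0.08, 0.082, 0.082]'

```text
time: 9.23
ee_pos: [0.5421, 0.2136, 0.0394]
tool_rot: [[0.844, 0.533, 0.05], [0.534, -0.845, -0.014], [0.035, 0.039, -0.999]]
contact_force: [0.7, -0.0, -0.4]
gripper_width: 0.082
```

Call:
play_rows --pt "0 0 0.02" --pt "0 0 0.025" --pt "0 0 0.035" --pt "0 0 0.04" --pt "0 0 0.04" --pt "0 0 0.04" --turn '[0, 0, 0, 0, 0, 0]' --grip '[0.082, 0.082, 0.082, 0.082, 0.082, 0.082]'

```text
time: 9.73
ee_pos: [0.5358, 0.2113, 0.2396]
tool_rot: [[0.844, 0.535, 0.036], [0.536, -0.844, -0.018], [0.021, 0.034, -0.999]]
contact_force: [2.0, 0.2, -0.7]
gripper_width: 0.082
```

```bash
python3 - <<'E'
from h import *
np.set_printoptions(precision=4,suppress=True)
s=state();f=grab_frame("wrist");print(s["ee_pos"],np.array(s["tool_rot"])[:,2])
for t in ["tub_oats","tub_berries","tub_pearls"]:
    for r in spot_point(f,t)[:2]: print(t,np.round(r["xy"]),round(r["conf"],2),atz(f,r["xy"],0,s))
F={n:grab_frame(n) for n in("scene","side")}
e={n:spot_point(F[n],"lid_edge") for n in F}
for n in F: print(n,[(r["xy"],r["conf"]) for r in e[n]])
try: print(tri(*[ray(F[n],e[n][0]["xy"]) for n in F]))
except Exception as x: print(x)
h=np.array([.607,.2535,.086]);u=np.array([np.cos(np.radians(32.5)),np.sin(np.radians(32.5)),0])
for a in (1.65,1.75,1.85,1.95):
    p=h+.178*(-np.cos(a)*u+np.sin(a)*np.array([0,0,1]));print(a,p,[proj(F[n],p) for n in F])
w=f["image"];a=F["scene"]["image"][120:340,120:420];b=F["side"]["image"][100:320,160:460]
im=np.hstack([cv2.resize(x,(400,293),interpolation=cv2.INTER_CUBIC) for x in(a,b)])
im=np.vstack([im,np.hstack([cv2.resize(w,(480,300)),np.zeros((300,320,3),np.uint8)])])
cv2.imwrite("pics/m6.png",im[:,:,::-1])
E
```

```text
[0.5358 0.2113 0.2396] [ 0.036  -0.0179 -0.9992]
tub_oats [312. 174.] 0.7 [0.5431 0.2108 0.    ]
tub_berries [396. 173.] 0.63 [0.6041 0.1158 0.    ]
tub_pearls [223. 173.] 0.74 [0.4808 0.3111 0.    ]
scene [([192.3, 197.0], 0.76)]
side [([231.3, 190.4], 0.96)]
(array([0.6673, 0.2793, 0.2395]), np.float64(0.0003454925770841574))
1.65 [0.6189 0.2611 0.2634] [array([207.4557, 195.1372]), array([251.6162, 179.7064])]
1.75 [0.6338 0.2705 0.2611] [array([201.208 , 195.2381]), array([244.7907, 181.7269])]
1.85 [0.6484 0.2799 0.2571] [array([195.2557, 195.8007]), array([238.0763, 184.3951])]
1.95 [0.6626 0.2889 0.2514] [array([189.6735, 196.8121]), array([231.5574, 187.6859])]
```

View pics/m6.png

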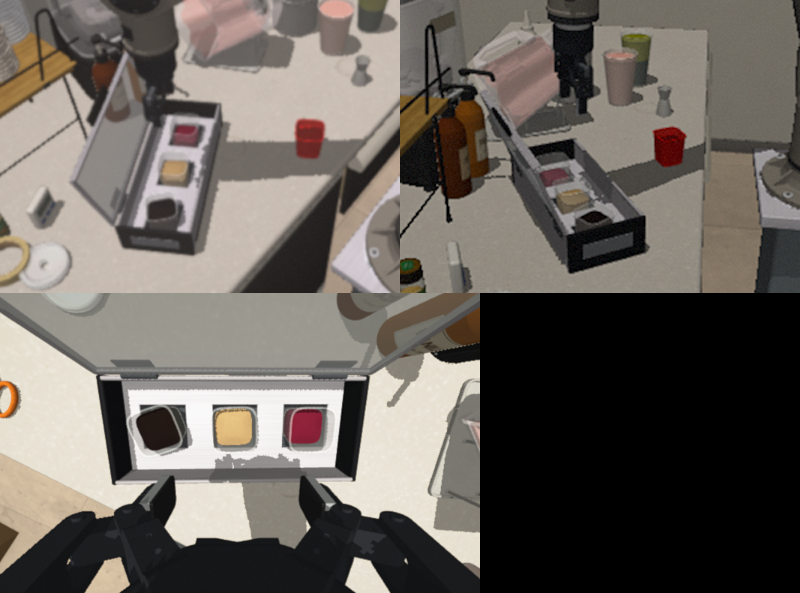

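The combined picture shows all three tubs down in their bays, with oats in the middle. The lid leans back at about 1.93 rad. Two orange bottles and a shelf stand behind the caddy on the right, so I'll locate them before going behind the lid.

```bash
python3 - <<'E'
from h import *
np.set_printoptions(precision=3,suppress=True)
F={n:grab_frame(n) for n in("scene","side")};s=state();f=grab_frame("wrist")
c=np.array([.542,.212,0]);a=np.radians(32.5);R=np.array([[np.cos(a),np.sin(a),0],[-np.sin(a),np.cos(a),0],[0,0,1]])
C=lambda p:R@(p-c)
S=lambda x,y:(160+(x-400)*.75,100+y*.75)
K=lambda x,y:(120+x*.75,120+y*.75)
for n,q in dict(amber=(455,193),orange=(478,173)).items(): print(n,"side base",C(atz(F["side"],S(*q),0)))
for n,q in dict(bottle=(103,95),shelfcorner=(75,70),shaker=(40,225),ring=(45,265)).items(): print(n,"scene base",[C(atz(F["scene"],K(*q),z)) for z in(0,.2)])
print("pump tops tri (orange: side (470,72), scene (104,40))",C(tri(ray(F["side"],S(470,72)),ray(F["scene"],K(104,40)))[0]))
print("shelf corner tri", C(tri(ray(F["side"],S(470,72)),ray(F["scene"],K(75,70)))[0]))
im=np.hstack([cv2.resize(F["scene"]["image"][110:280,120:270],(400,453),interpolation=cv2.INTER_CUBIC),cv2.resize(F["side"]["image"][100:270,160:310],(400,453),interpolation=cv2.INTER_CUBIC)])
cv2.imwrite("pics/m7.png",im[:,:,::-1])
E
```

```text
amber side base [ 0.204 -0.187  0.   ]
orange side base [ 0.136 -0.255  0.   ]
bottle scene base [array([ 0.26 , -0.257,  0.   ]), array([ 0.156, -0.07 ,  0.2  ])]
shelfcorner scene base [array([ 0.37 , -0.345,  0.   ]), array([ 0.245, -0.141,  0.2  ])]
shaker scene base [array([0.274, 0.145, 0.   ]), array([0.167, 0.255, 0.2  ])]
ring scene base [array([0.227, 0.235, 0.   ]), array([0.129, 0.328, 0.2  ])]
pump tops tri (orange: side (470,72), scene (104,40)) [ 0.154 -0.141  0.294]
shelf corner tri [ 0.172 -0.019  0.33 ]
```

View pics/m7.png

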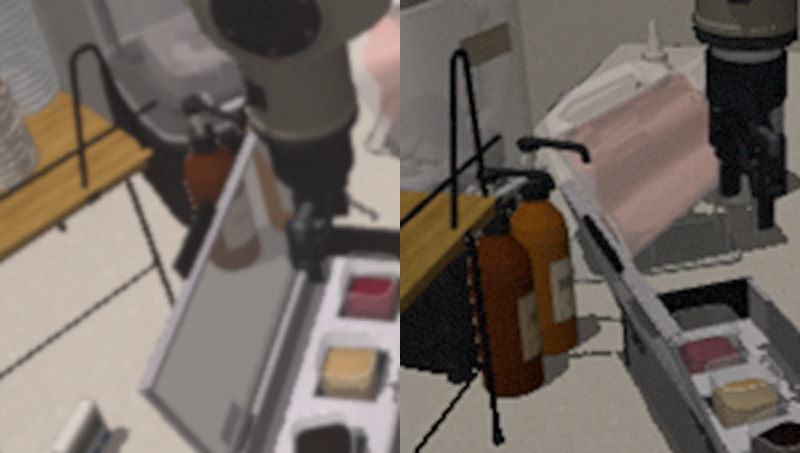

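```bash
python3 - <<'E'
from h import *
np.set_printoptions(precision=3,suppress=True)
F={n:grab_frame(n) for n in("scene","side")}
c=np.array([.542,.212,0]);a=np.radians(32.5);R=np.array([[np.cos(a),np.sin(a),0],[-np.sin(a),np.cos(a),0],[0,0,1]])
C=lambda p:R@(p-c)
S=lambda x,y:ray(F["side"],(160+(x-400)*.375,100+y*.375))
K=lambda x,y:ray(F["scene"],(120+x*.375,110+y*.375))
for n,k,q in (("shelf corner",(150,155),(497,200)),("wire top",(85,48),(460,52)),("nozzle amber",(190,103),(483,178)),("nozzle orange",(225,103),(522,143)),("nozzle orange/amb",(190,103),(522,143)),("amber shoulder",(213,155),(500,245)),("lid top-right corner",(245,140),(568,190)),("lid left corner",(145,388),(0,0))):
    p,e=tri(S(*q),K(*k));print(n,C(p),round(e,3))
o,d=S(498,438);print("leg foot",C(o-d*o[2]/d[2]))
E
```

```text
shelf corner [ 0.21  -0.093  0.262] 0.004
wire top [ 0.229 -0.077  0.414] 0.003
nozzle amber [ 0.205 -0.2    0.245] 0.006
nozzle orange [ 0.158 -0.183  0.274] 0.015
nozzle orange/amb [ 0.172 -0.139  0.299] 0.004
amber shoulder [ 0.195 -0.201  0.166] 0.004
lid top-right corner [ 0.128 -0.154  0.236] 0.006
lid left corner [0.286 0.271 0.465] 0.495
leg foot [ 0.237 -0.089  0.   ]
```

```bash
python3 - <<'E'
from h import *
np.set_printoptions(precision=3,suppress=True)
f=grab_frame("scene");save(f,"s8")
c=np.array([.542,.212,0]);a=np.radians(32.5);R=np.array([[np.cos(a),np.sin(a),0],[-np.sin(a),np.cos(a),0],[0,0,1]])
for q in((150,155),(75,210),(0,255)): print(R@(atz(f,(120+q[0]*.375,110+q[1]*.375),.262)-c))
h=np.array([.607,.2535,.086]);u=R[0]
for y in(.0,.06,.09): print(y,h+u*(.165-.077)+R[1]*y)
E
```

```text
[ 0.212 -0.096  0.262]
[ 0.26  -0.008  0.262]
[0.309 0.06  0.262]
0.0 [0.681 0.301 0.086]
0.06 [0.649 0.351 0.086]
0.09 [0.633 0.377 0.086]
```

The shelf edge recedes toward +y, so the middle to left side of the tab is clear. I'll raise with the fingers shut, then go over the lid to behind its edge.

Call:
play_rows --pt "0 0 0.03" --pt "0 0 0.04" --pt "0 0 0.03" --pt "0.015 0.013 0" --pt "0.027 0.023 0" --pt "0.027 0.023 0" --pt "0.027 0.023 0" --pt "0.027 0.023 0" --pt "0.015 0.013 0" --pt "0 0 0" --turn '[0, 0, 0, 0, 0, 0, 0, 0, 0, 0]' --grip '[0, 0, 0, 0, 0, 0, 0, 0, 0, 0]'

```text
time: 11.27
ee_pos: [0.6787, 0.3321, 0.3409]
tool_rot: [[0.847, 0.531, 0.035], [0.532, -0.846, -0.021], [0.019, 0.036, -0.999]]
contact_force: [0.1, 0.8, -0.3]
gripper_width: -0.0
```

```bash
python3 - <<'E'
from h import *
np.set_printoptions(precision=3,suppress=True)
s=state();c=np.array([.542,.212,0]);a=np.radians(32.5);R=np.array([[np.cos(a),np.sin(a),0],[-np.sin(a),np.cos(a),0],[0,0,1]])
print("tcp caddy",R@(s["ee_pos"]-c),s["gripper_width"])
F={n:grab_frame(n) for n in("scene","side")};e={n:spot_point(F[n],"lid_edge") for n in F}
print([[(np.round(r["xy"]),r["conf"]) for r in e[n]] for n in F])
print(R@(tri(*[ray(F[n],e[n][0]["xy"]) for n in F])[0]-c))
im=np.hstack([cv2.resize(F["scene"]["image"][60:260,120:297],(400,453),interpolation=cv2.INTER_CUBIC),cv2.resize(F["side"]["image"][60:260,160:337],(400,453),interpolation=cv2.INTER_CUBIC)])
cv2.imwrite("pics/m9.png",im[:,:,::-1])
E
```

```text
tcp caddy [0.18  0.028 0.341] -3.842093466148265e-05
[[(array([193., 194.]), 0.7), (array([243., 290.]), 0.41)], [(array([231., 188.]), 0.67)]]
[ 0.141 -0.017  0.244]
```

View pics/m9.png

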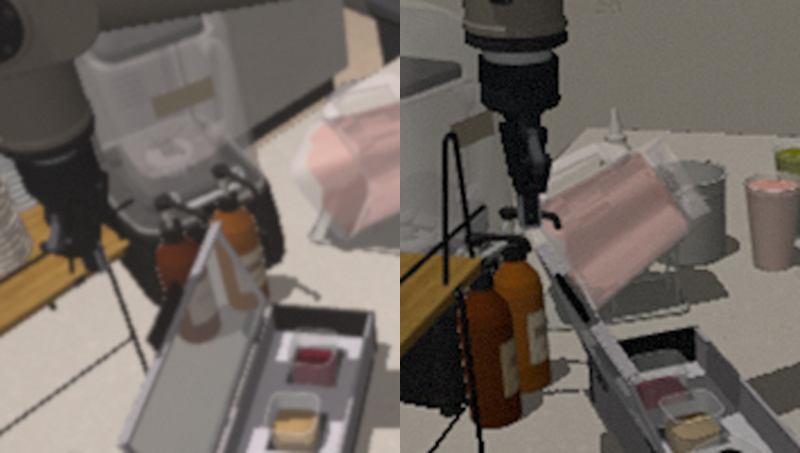

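The arm clears the shelf and bottles, and the TCP is about 39 mm behind the lid edge. I'll lower behind the lid.

Call:
play_rows --pt "0 0 -0.03" --pt "0 0 -0.035" --pt "0 0 -0.035" --pt "0 0 -0.025" --turn '[0, 0, 0, 0]' --grip '[0, 0, 0, 0]'

```text
time: 11.8
ee_pos: [0.6771, 0.3267, 0.2253]
tool_rot: [[0.848, 0.527, 0.051], [0.528, -0.849, -0.016], [0.035, 0.041, -0.999]]
contact_force: [0.2, 0.1, -0.7]
gripper_width: 0.0001
```

Call:
play_rows --pt "-0.008 -0.005 0" --pt "-0.008 -0.005 0" --pt "-0.008 -0.005 0" --pt "-0.008 -0.005 0" --pt "-0.008 -0.005 0" --pt "-0.008 -0.005 0" --turn '[0, 0, 0, 0, 0, 0]' --grip '[0, 0, 0, 0, 0, 0]'

```text
time: 12.3
ee_pos: [0.6254, 0.2907, 0.2247]
tool_rot: [[0.85, 0.524, 0.055], [0.525, -0.851, -0.016], [0.038, 0.043, -0.998]]
contact_force: [1.6, 1.9, 1.0]
gripper_width: 0.0
```

```bash
cat >> h.py <<'E'
c0=np.array([.542,.212,0]);ang=np.radians(32.5);RC=np.array([[np.cos(ang),np.sin(ang),0],[-np.sin(ang),np.cos(ang),0],[0,0,1]])
def lid():
    s=state();print("tcp caddy",np.round(RC@(s["ee_pos"]-c0),4),"F",np.round(RC@s["contact_force"],1),"t",s["time"])
    F={n:grab_frame(n) for n in("scene","side")};e={n:spot_point(F[n],"lid_edge") for n in F}
    if all(e.values()):
        p,er=tri(*[ray(F[n],e[n][0]["xy"]) for n in F]);p=RC@(p-c0);print("edge",np.round(p,3),round(er,4),[round(e[n][0]["conf"],2) for n in F],"angle",round(np.arctan2(p[2]-.086,.077-p[0]),2))
    else: print({n:len(e[n]) for n in e})
E
python3 -c "
from h import *
lid()"
```

```text
tcp caddy [0.1126 0.0216 0.2247] F [2.4 0.7 1. ] t 12.3
edge [ 0.095 -0.007  0.261] 0.0014 [0.82, 0.97] angle 1.67
```

Call:
play_rows --pt "-0.008 -0.005 0" --pt "-0.008 -0.005 0" --pt "-0.008 -0.005 0" --pt "-0.008 -0.005 0" --pt "-0.008 -0.005 0" --pt "-0.008 -0.005 -0.002" --pt "-0.008 -0.005 -0.003" --pt "-0.007 -0.005 -0.004" --turn '[0, 0, 0, 0, 0, 0, 0, 0]' --grip '[0, 0, 0, 0, 0, 0, 0, 0]'

```text
time: 13.17
ee_pos: [0.5579, 0.246, 0.2156]
tool_rot: [[0.851, 0.522, 0.055], [0.524, -0.852, -0.018], [0.038, 0.044, -0.998]]
contact_force: [0.8, 2.8, 0.7]
gripper_width: -0.0001
```

```bash
python3 -c "
from h import *
lid()"
```

```text
tcp caddy [0.0316 0.0202 0.2156] F [2.2 1.9 0.7] t 13.1667
edge [ 0.003 -0.011  0.241] 0.0026 [0.72, 0.72] angle 1.13
```

Call:
play_rows --pt "-0.008 -0.005 -0.004" --pt "-0.008 -0.005 -0.004" --pt "-0.008 -0.005 -0.005" --pt "-0.006 -0.004 -0.006" --pt "-0.006 -0.004 -0.006" --pt "-0.006 -0.004 -0.007" --pt "-0.005 -0.003 -0.008" --pt "-0.005 -0.003 -0.008" --turn '[0, 0, 0, 0, 0, 0, 0, 0]' --grip '[0, 0, 0, 0, 0, 0, 0, 0]'

```text
time: 14.03
ee_pos: [0.5064, 0.2133, 0.1666]
tool_rot: [[0.851, 0.522, 0.059], [0.524, -0.852, -0.015], [0.043, 0.044, -0.998]]
contact_force: [0.5, 0.2, 1.2]
gripper_width: 0.0001
```

```bash
python3 -c "
from h import *
lid()"
```

```text
tcp caddy [-0.0293  0.0202  0.1666] F [ 0.5 -0.1  1.2] t 14.0333
edge [-0.067 -0.004  0.181] 0.0067 [0.74, 0.71] angle 0.59
```

Call:
play_rows --pt "-0.005 -0.003 -0.008" --pt "-0.004 -0.003 -0.008" --pt "-0.004 -0.002 -0.008" --pt "-0.003 -0.002 -0.008" --pt "-0.003 -0.002 -0.008" --pt "-0.002 -0.001 -0.007" --turn '[0, 0, 0, 0, 0, 0]' --grip '[0, 0, 0, 0, 0, 0]'

```text
time: 14.73
ee_pos: [0.4862, 0.201, 0.1178]
tool_rot: [[0.851, 0.522, 0.063], [0.524, -0.852, -0.012], [0.047, 0.043, -0.998]]
contact_force: [2.1, 0.1, 1.0]
gripper_width: -0.0001
```

```bash
python3 -c "
from h import *
lid()"
```

```text
tcp caddy [-0.053   0.0207  0.1178] F [ 1.8 -1.1  1. ] t 14.7333
edge [-0.101 -0.009  0.111] 0.005 [0.96, 0.93] angle 0.14
```

Call:
play_rows --pt "-0.001 -0.001 -0.005" --pt "-0.001 0 -0.005" --pt "0 0 -0.004" --pt "0 0 -0.004" --pt "0 0 -0.004" --turn '[0, 0, 0, 0, 0]' --grip '[0, 0, 0, 0, 0]'

```text
time: 15.35
ee_pos: [0.4854, 0.2009, 0.0963]
tool_rot: [[0.851, 0.522, 0.065], [0.523, -0.852, -0.011], [0.049, 0.044, -0.998]]
contact_force: [-0.5, -0.1, 1.1]
gripper_width: 0.0002
```

Call:
play_rows --pt "0 0 -0.003" --pt "0 0 -0.003" --turn '[0, 0]' --grip '[0, 0]'

```text
time: 15.52
ee_pos: [0.4853, 0.2009, 0.0895]
tool_rot: [[0.851, 0.522, 0.064], [0.524, -0.852, -0.012], [0.049, 0.044, -0.998]]
contact_force: [-17.7, -7.2, 69.1]
gripper_width: 0.0001
```

Firm stop at z = 0.0895, about where the shut lid's top should be. I'll retreat upward and check.

Call:
play_rows --pt "0 0 0.01" --pt "0 0 0.03" --pt "0 0 0.04" --pt "0 0 0.04" --pt "0 0 0.04" --pt "0 0 0.03" --pt "0 0 0" --turn '[0, 0, 0, 0, 0, 0, 0]' --grip '[0, 0, 0, 0, 0, 0, 0]'

```text
time: 16.1
ee_pos: [0.4817, 0.2007, 0.2844]
tool_rot: [[0.85, 0.524, 0.057], [0.526, -0.851, -0.012], [0.042, 0.041, -0.998]]
contact_force: [1.2, -0.6, 0.2]
gripper_width: -0.0003
```

```bash
python3 - <<'E'
from h import *
lid()
s=state();f=grab_frame("wrist");F={n:grab_frame(n) for n in("scene","side")}
for t in("tub_oats","tub_berries","tub_pearls","smoothie_cup","jigger"):
    print(t,[(n,np.round(atz(F[n],r["xy"],0)[:2],3),round(r["conf"],2)) for n in F for r in spot_point(F[n],t)[:2]])
h=np.array([.077,0,.086])
for n in F: print(n,[(a,np.round(proj(F[n],c0+RC.T@(h+[-.178*np.cos(a),0,.178*np.sin(a)])),1)) for a in(0,.1)],[r["xy"] for r in spot_point(F[n],"lid_edge")[:1]])
im=np.hstack([cv2.resize(F[n]["image"][200:320,x:x+160],(400,300),interpolation=cv2.INTER_CUBIC) for n,x in(("scene",180),("side",210))])
im=np.vstack([im,np.hstack([cv2.resize(f["image"],(480,300)),np.zeros((300,320,3),np.uint8)])])
cv2.imwrite("pics/m10.png",im[:,:,::-1])
E
```

```text
tcp caddy [-0.0569  0.0229  0.2844] F [ 0.6 -1.1  0.2] t 16.1
edge [-0.098 -0.02   0.068] 0.0064 [0.6, 0.66] angle -0.1
tub_oats []
tub_berries []
tub_pearls [('scene', array([ 0.357, -0.048]), 0.84), ('side', array([ 0.35, -0.03]), 0.61)]
smoothie_cup [('scene', array([ 0.528, -0.413]), 0.63), ('side', array([ 0.524, -0.391]), 0.9)]
jigger [('scene', array([ 0.38 , -0.331]), 0.63), ('side', array([ 0.384, -0.374]), 0.64)]
scene [(0, array([283.2, 242.1])), (0.1, array([282.5, 238.3]))] [[285.4, 241.8]]
side [(0, array([321.7, 226.6])), (0.1, array([321.4, 221.1]))] [[318.8, 226.8]]
```

View pics/m10.png

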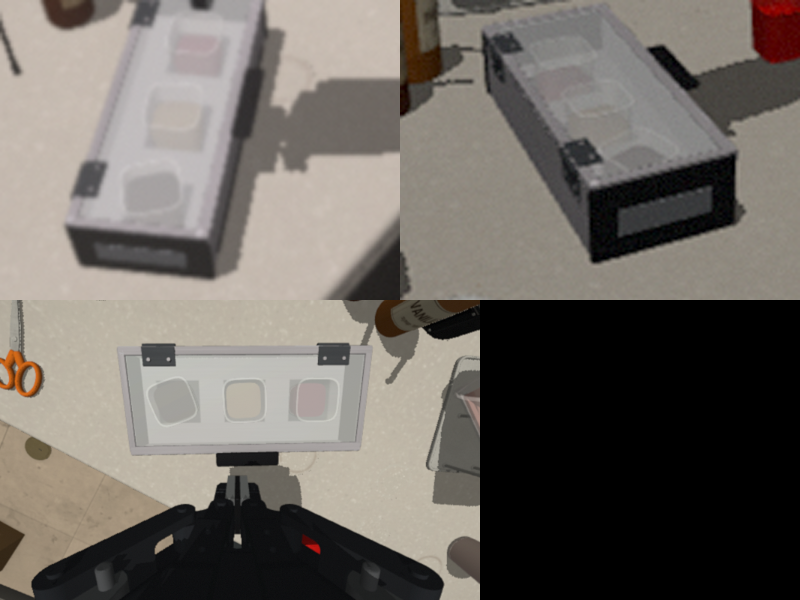

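The lid lies flush on the rim, and its tab edge sits at the row predicted for angle 0 in both cameras. All three tubs are seated under it, the cup and jigger are where they started, and the arm is clear. Handing in.

```bash
python3 -c "
from plant import *
print(hand_in(), state()['time'])"
```

```text
the job is handed in; nothing more can be done
the job is handed in; nothing more can be done
```

The oats tub was the one left out. I set it upright in the middle bay, then pushed the caddy lid shut from behind in small steps. I handed in at about 16 s, with the gripper clear above the caddy.

**Last checks:**
- **Tubs:** all three showed seated in their bays through the shut lid. Before closing, the oats tub measured within about 2 mm of the bay centre.
- **Lid:** it looks flush with the rim, and its tab edge is within about 0.5 px in height of where a fully shut lid should appear, in both fixed cameras. Triangulating the edge gave −0.1 rad, which is impossible, so I put that down to small sideways errors in the network's points.
- **Cup and jigger:** I never went near either. The cup re-measured within about 10 mm of where it started. The jigger's readings scattered more, up to about 55 mm in the side camera. That is network scatter, and the pictures showed no sign of a knock.

**Contact forces:** there were two short peaks, both at the fingertips. The first was about 56 N, when the tub met the bay floor. The second was about 72 N, when the lid met its stop. Both are below the 120 N wrist limit, but firmer than I intended. The lid was already nearly shut and moving at about 40 mm/s, so it did not slam.

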